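Register a timber offcut on the drilling board

TASK

Get the timber offcut ready for drilling: push it across the drilling board with your fingers until one long side lies flush along the metal fence and one end is flush against the wooden stop block, whichever end of the fence that block is at. Only push it: keep it flat on the board, without picking it up or tipping it, and do not disturb the tin, the glue bottle or the hammer.

Things in the scene. Friction and masses are not known exactly. Their poses are not given: they have to be found in the camera images.
- board: Grey laminated drilling board fixed to the bench, 300 (x) x 460 (y) x 18 mm thick; origin at the centre of its underside, so its top is at z = 18 mm. An aluminium fence (30 mm wide, standing 30 mm above the board's top) runs along the whole far edge, parallel to the board's y axis; its flat near face is at board x = +110 mm and looks to -x. The board's position and yaw vary.
- stop: Dark wooden stop block fixed on the board against the fence, near the fence's left (+y) or right (-y) end: 80 (x, away from the fence) x 40 (y, along the fence) x 40 mm high, with a round black clamping knob (24 mm across, 12 mm high) on top. Origin at the centre of its underside, on the board's top; axes parallel to the board's. The face to push against is the one facing the middle of the board, 20 mm from its origin along y. It does not move.
- timber: The offcut to push: a loose rectangular block of pale sawn timber, 89 (x) x 140 (y) x 38 mm high, about 0.26 kg, pencil crosses on top, lying flat on the board and turned by up to 20 degrees from the fence. Origin at the centre of its underside; its long sides are parallel to its y axis. When seated, its long side (parallel to y) lies along the fence: either long side and either end will do. It slides with ordinary friction (about 1 to 3 N) and stays where it is left.
- timber_center (a point): The centre of the timber offcut, 19 mm above its underside (44.5 mm from its long sides, 70 mm from its ends). Seated, it is 65.5 mm from the board's origin along board x and 90 mm along y from the stop's origin, towards the middle of the board.
- tin_mid (a point): Bystander: centre of a closed steel tin, 60 mm across and 50 mm high, standing loose on the board near the fence at the opposite end from the stop block.
- glue_mid (a point): Bystander: a white glue bottle, 60 mm across and 160 mm high, standing loose on the bench to the right of the board; the point is on its axis 80 mm above the bench.
- hammer_mid (a point): Bystander: a hammer, about 260 mm long, lying loose on the bench to the left of the board; the point is at the origin of the hammer, about the middle of its length, at bench level.
Things that resemble listed ones, but are neither listed nor needed, are in the scene too. What is shaped like the timber but orange or red is not meant.

How it is judged:
At the end, for the whole second after the job is handed in: The timber lies flat and at rest on the board, its long side within 3 mm of touching the fence and within 0.03 rad of parallel to it, its end within 3 mm of touching the board-side face of the stop block (x of timber_center in the frame of board between 0.0625 and 0.0685 m and ((y of timber_center in the frame of stop between -0.093 and -0.087 m and y of stop in the frame of board above 0 m) or (y of timber_center in the frame of stop between 0.087 and 0.093 m and y of stop in the frame of board below 0 m)) and angle between the y axis of timber and the y axis of board, either way round below 0.03 rad and z of timber_center in the frame of board between 0.034 and 0.04 m and linear speed of timber below 0.01 m/s).
It fails at once if the timber is lifted more than 6 mm off the board or falls off it (z of timber_center in the frame of board above 0.043 m or z of timber_center in the frame of board below 0.03 m).
It fails at once if the timber is tipped by more than 0.12 rad (angle between timber's own z axis and vertical above 0.12 rad).
It fails at once if the tin is moved more than 15 mm (distance of tin_mid from where it was at the start of the episode above 0.015 m).
It fails at once if the glue bottle is moved more than 15 mm (distance of glue_mid from where it was at the start of the episode above 0.015 m).
It fails at once if the hammer is moved more than 15 mm (distance of hammer_mid from where it was at the start of the episode above 0.015 m).
It also fails if it takes over 45 s, if anything falls off the work surface, if the arm or the gripper's body presses on something with over 40 N, if the wrist force passes 120 N, or if a joint passes its speed limit or range.

ROBOT

A 6-joint arm with a two-finger parallel gripper is mounted at the origin on the work surface. World frame = base frame: x ahead of the robot, y to its left, z up, the work surface at z = 0. Lengths are in m, angles in rad, forces in N, time in s.
With the tool pointing down it reaches from about 0.325 to 0.775 m from the base axis. Payload 9.3 kg.
Tool frame: the origin (TCP) lies between the finger pads; the fingertips stand arm.finger_overhang ahead of it and the grasp point (between the pads) lies 5 mm behind it (arm.finger_overhang is the distance from the TCP to the fingertips, in m); z points along the fingers, y is the line along which they close (so a half turn about z gives the same grasp; the last joint's range is limited). The gripper opens to 85 mm and grips with 20 to 120 N. Pads are 22 mm wide; open, the fingers measure 114 mm over their backs; the gripper's body (76 mm by 85 mm) begins 54 mm behind the grasp point. The pads swing forward as they close: fully open they stand 13 mm farther back than shut.
Start: joints at [-1.338, 0.259, 0.021, 1.334, 0, 1.418], TCP at [0.207, -0.51, 0.245] pointing down, gripper open.
Joint ranges: [-3.04, 3.04], [-0.91, 1.82], [-1.04, 1.36], [-1.92, 1.95], [-1.52, 1.45], [-3.14, 3.14]. Speed limits (rad/s): [2.22, 2.22, 2.79, 3.14, 3.14, 3.14].

INTERFACE

Orientations are given as [roll, pitch, yaw] about the fixed x, y, z axes, in that order (R = Rz(yaw) Ry(pitch) Rx(roll)).
In Python, from cell import arm gives the robot as it stands. The module is installed in compiled form; this text tells all that it offers.
- The arm moves only by the shell command python3 -m pendant 'ROWS' [FORCE]. ROWS is JSON, a list of rows, each a list of 5 numbers: the opening, from 0 (shut) to 1 (fully open), then the shift along the tool's x, y, z in cm, then the turn about the tool's z in degrees. In form: [[grip, x, y, z, yaw], ...]. A call has exactly 5 rows; each row is the pose to reach, as a shift and turn from the pose commanded when the call began, along the tool's axes at that moment; what a row does not reach only later rows make up. A row lasts 1/10 s, in which the tool goes at most 50 mm and 8.59 degrees, less where a joint would pass 70% of its speed; a pose out of reach is approached as far as the arm can. A call with a gripper value outside its range is refused whole. The fingers move at their own pace and stop on an object; FORCE is the grip in N (left out, the last holds). Time passes only in rows, so rows that repeat a pose let the fingers close, or fill a call up. It gives the time, the measured TCP pose, the force, the opening and the grip force at its end, in the units of the state.
- arm.observe(): the state, without advancing time (a new reading comes with each control period).
- arm.grab_frame(name): name is "scene" or "side" or "wrist"; returns the picture (480x640x3 uint8, red, green, blue); there is no depth.
- arm.get_calibration(name): a dict with "K" (3x3 intrinsics, pixels), "k1" (the pictures are not rectified: a ray, as slopes to the right and down, at radius r is drawn at 1 + k1 r^2 times it, then the intrinsics apply), "rvec" (rotation vector, rad) and "tvec" (3), from world to camera coordinates, as OpenCV has them. Camera axes: x right, y down, z forward; pixel columns grow to the right and rows downward; lengths in m; the calibration is good to about 2 mm. A picture is of the moment at which its call begins: read the wrist's pose just before it. get_calibration takes no time and is no camera call; for the wrist camera it gives the pose at the moment of the call.
- arm.sign_off(): hands the job in; it is judged then, once.
Trained networks look in the newest picture that a camera, given by its name, has taken for a name from the list of things; names that differ only in an ending like _2 or _b are one class to them, and where a whole thing is asked for, a point or a joint stands for the part that bears it (a point fixed in the world has none). Each returns a list of dicts, best first, with "p" (0 to 1); they miss things now and then, are a little off and sometimes report something else, mostly with a low value. They report only what shows in the picture. A call takes as long as a camera call. They do not tell look-alikes from the thing itself.
- arm.outline_of(query, camera): "region" (480x640 bool, what is visible of it) and "box" ([centre column, centre row, width, height] in pixels, round what is visible of it).
- arm.spot_point(query, camera): "location" ([column, row] in pixels: a listed point, or the origin of a listed thing).
The state is a dict: "time": time; "q": joint angles; "dq": joint speeds; "joint_efforts": joint torques, N m; "position": TCP position; "ee_rot": TCP orientation; "contact_force": force on the tool from outside, world axes, zero at the start; "ft_torque": the same for the moment, N m; "grip_width": opening from 0.0 (shut) to 1.0 (fully open); "grip_force": force on a finger pad.
Only numpy, scipy, OpenCV 4.12 (cv2) and the standard library are available. Lean on these libraries where they do the work, as an engineer would, in place of code of your own. Each camera call takes 0.05 s, during which the arm holds its last target. There are 200 camera calls.

## Working session

There is one attempt and no reset: what is moved stays moved. The work goes in short steps, Python scripts to look and compute and a shell command to move; the robot and the scene stay as the last step left them, time stands still between calls to the robot, and variables do not carry over. Pictures are saved under pics/ and viewed, at most 10 in all, crops included, and the job is handed in when it is done.

```bash
mkdir -p pics; python3 - <<'E'
from cell import arm
import cv2
s=arm.observe();print(s['time'],s['position'],s['ee_rot'],arm.finger_overhang)
for n in("scene","side"):
    im=arm.grab_frame(n);cv2.imwrite(f"pics/{n}0.png",im[:,:,::-1])
    c=arm.get_calibration(n);print(n,c)
    for q in("timber","stop","board","tin_mid","glue_mid"):
        try:
            for d in arm.outline_of(q,n)[:3]:print(q,round(d['p'],2),[round(float(v)) for v in d['box']])
        except Exception as e:print(q,e)
E
```

```text
0.0 [ 0.20691134 -0.50931793  0.24465565] [-3.14025458e+00 -1.71105571e-04  3.85830544e-01] 0.014
scene {'K': array([[474.33214452,   0.        , 329.90889892],
       [  0.        , 474.33214452, 240.05289559],
       [  0.        ,   0.        ,   1.        ]]), 'k1': -0.11698608902477511, 'rvec': array([ 1.65978589,  2.17447165, -0.61297609]), 'tvec': array([ 0.12920821, -0.39190054,  1.74167607])}
timber 0.97 [310, 243, 50, 35]
timber 0.77 [192, 269, 58, 43]
timber 0.7 [282, 185, 39, 26]
stop 0.69 [373, 280, 16, 26]
board 0.83 [310, 264, 166, 99]
tin_mid 0.7 [250, 269, 20, 22]
glue_mid 0.62 [195, 199, 28, 39]
side {'K': array([[581.81063219,   0.        , 322.14473794],
       [  0.        , 581.81063219, 239.42614952],
       [  0.        ,   0.        ,   1.        ]]), 'k1': -0.11525808634264986, 'rvec': array([ 0.47661443, -2.59413229,  1.38844532]), 'tvec': array([0.47608451, 0.16812537, 1.61221782])}
timber 0.7 [398, 234, 30, 37]
timber 0.66 [310, 187, 39, 30]
timber 0.63 [322, 239, 28, 35]
stop 0.83 [270, 272, 33, 23]
board 0.97 [299, 254, 124, 106]
tin_mid 0.87 [296, 207, 16, 20]
glue_mid 0.72 [373, 178, 18, 48]
```

```bash
python3 - <<'E'
import cv2,numpy as np
a=cv2.imread("pics/scene0.png")[150:350,150:450];b=cv2.imread("pics/side0.png")[130:330,200:450]
cv2.imwrite("pics/a.png",cv2.resize(a,None,fx=2.66,fy=2.66,interpolation=3))
cv2.imwrite("pics/b.png",cv2.resize(b,None,fx=3,fy=3,interpolation=3))
E
```

```text
(no output)
```

View pics/a.png

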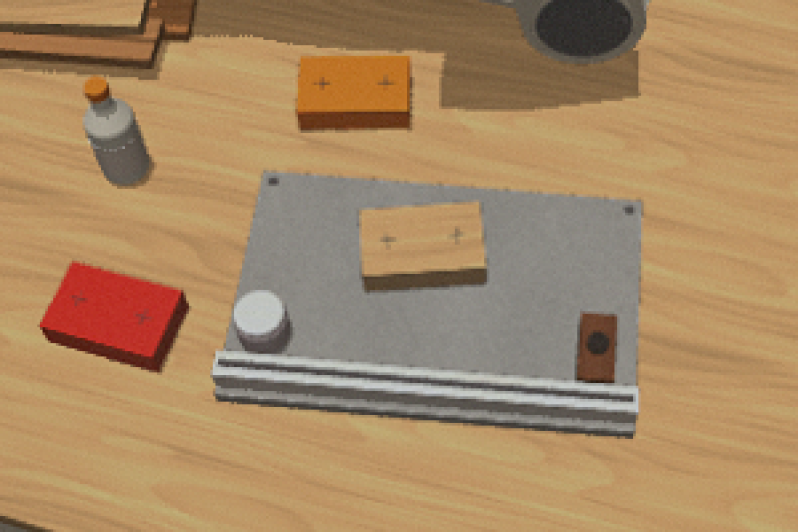

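View pics/b.png

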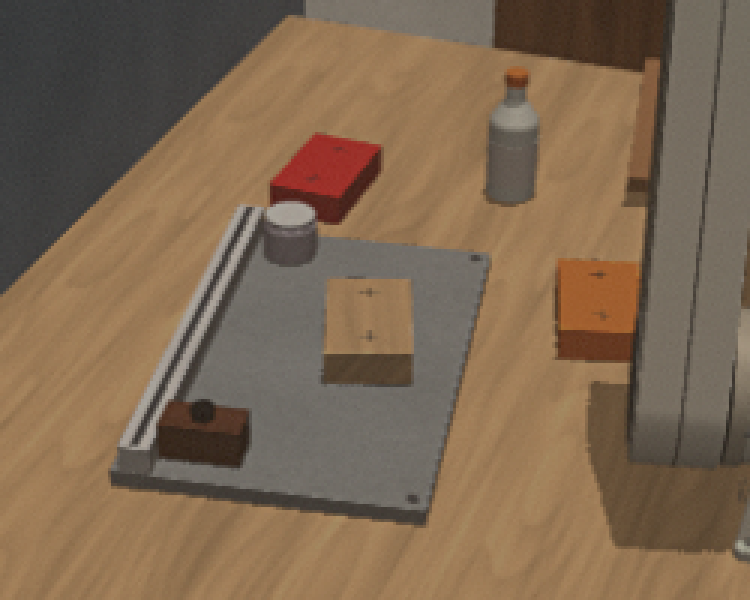

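The views show the pale timber in the middle of the board. The stop is at the robot's left (+y) end, at scene crop (598,343), and the tin is at the −y end by the fence. The orange and red blocks are look-alikes.

```bash
cat > h.py <<'E'
import numpy as np,cv2
from cell import arm
from scipy.optimize import least_squares
def proj(P,c):
    return cv2.projectPoints(np.array(P,float).reshape(-1,1,3),c['rvec'],c['tvec'],c['K'],np.array([c['k1'],0,0,0.]))[0].reshape(-1,2)
def world(p,L):
    x,y,t=p;L=np.array(L,float)
    return np.c_[x+np.cos(t)*L[:,0]-np.sin(t)*L[:,1],y+np.sin(t)*L[:,0]+np.cos(t)*L[:,1],L[:,2]]
def fit(obs,x0): # obs: list (cal, local pts m, px)
    f=lambda p:np.concatenate([(proj(world(p,L),c)-np.array(u)).ravel() for c,L,u in obs])
    r=least_squares(f,x0,loss='soft_l1');return r.x,np.round(f(r.x).reshape(-1,2),1)
def rel(b,p):
    d=np.array(p[:2])-b[:2];c,s=np.cos(b[2]),np.sin(b[2]);return np.array([c*d[0]+s*d[1],-s*d[0]+c*d[1]])
E
python3 - <<'E'
from h import *
cs,cd=arm.get_calibration("scene"),arm.get_calibration("side")
S=lambda L:[((x+.5)/2.66-.5+150,(y+.5)/2.66-.5+150) for x,y in L]
D=lambda L:[((x+.5)/3-.5+200,(y+.5)/3-.5+130) for x,y in L]
m=lambda L:np.array(L)/1000
b,r=fit([(cs,m([[-150,230,18],[-150,-230,18],[150,230,0],[150,-230,0],[110,-230,48],[110,230,48]]),S([(640,200),(263,171),(635,437),(215,402),(218,352),(637,388)])),
 (cd,m([[-150,-230,18],[-150,230,18],[150,230,0],[-150,230,0]]),D([(488,253),(428,511),(112,487),(425,523)]))],[.55,0,0]);print(b,r.tolist())
t,r=fit([(cs,m([[-44.5,-70,56],[-44.5,70,56],[44.5,70,56],[44.5,-70,56]]),S([(360,209),(480,203),(486,268),(363,275)])),
 (cd,m([[44.5,-70,56],[-44.5,-70,56],[-44.5,70,56],[44.5,70,56]]),D([(328,279),(411,279),(412,353),(322,353)]))],[.5,0,0]);print(t,r.tolist())
st,r=fit([(cs,m([[0,0,70],[-40,-20,58],[-40,20,58]]),S([(598,343),(583,313),(616,315)])),(cd,m([[0,0,70],[40,-20,58],[-40,-20,58]]),D([(203,408),(168,402),(250,408)]))],[.55,.15,b[2]]);print(st,r.tolist())
print("timber rel",rel(b,t),t[2]-b[2],"stop rel",rel(b,st))
g=arm.spot_point("hammer_mid","scene");print(g[:2]);print([arm.spot_point("tin_mid",c)[:1] for c in("scene","side")])
E
```

```text
[ 0.57306354 -0.02841762  0.17615544] [[0.6, 0.5], [-0.4, 0.4], [-0.7, 1.0], [0.5, 0.6], [-0.9, -0.1], [0.9, -0.2], [1.1, -0.3], [0.2, -0.1], [0.0, -0.4], [1.0, 1.0]]
[ 0.52846252 -0.05769739  0.3401604 ] [[-0.1, 0.5], [0.4, 0.0], [0.4, 0.5], [-0.4, 0.8], [0.1, -0.6], [0.6, -0.1], [0.4, 0.4], [0.3, -0.1]]
[0.61018032 0.16491784 0.20890926] [[0.6, -0.4], [-0.9, 0.2], [0.4, 0.1], [0.1, -0.4], [-0.2, -0.4], [0.1, 0.3]]
timber rel [-0.04904196 -0.02101052] 0.1640049576227875 stop rel [0.07042362 0.18383897]
[{'location': [488.1, 279.2], 'p': 0.93}]
[[{'location': [249.4, 269.5], 'p': 0.65}], [{'location': [293.8, 208.6], 'p': 0.52}]]
```

```bash
cat >> h.py <<'E'
B=np.array([0.57306,-0.02842,0.17616])
def go(bx,by,z,yaw=None): # target in board coordinates -> tool shift (cm) & turn
    s=arm.observe();from scipy.spatial.transform import Rotation as R
    M=R.from_euler('xyz',s['ee_rot']).as_matrix();p=world(B,[[bx,by,z]])[0]
    d=M.T@(p-s['position'])*100
    turn=-np.degrees((B[2]+np.pi if yaw is None else yaw)-s['ee_rot'][2])
    print("t",round(s['time'],2),"board xy",rel(B,s['position']).round(4),"z",s['position'][2].round(4),"F",np.round(s['contact_force'],1),"shift cm",d.round(2),"turn",(turn).round(1))
E
python3 - <<'E'
from h import *
go(-.132,-.018,.12)
C=[arm.get_calibration(n) for n in("scene","side")]
def tri(us):
    f=lambda p:np.concatenate([(proj(p,c)[0]-u) for c,u in zip(C,us)])
    return least_squares(f,[.5,0,.05]).x
print("tin",p:=tri([(249.4,269.5),(293.8,208.6)]),rel(B,p))
print("glue",p:=tri([arm.spot_point("glue_mid",n)[0]["location"] for n in("scene","side")]),rel(B,p))
E
```

```text
t 0.75 board xy [-0.4448 -0.4095] z 0.2453 F [ 0.8 -0.1 -0.2] shift cm [ 38.74 -31.79  12.53] turn -168.0
tin [ 0.67417613 -0.19262932  0.04751219] [ 0.07077351 -0.17938864]
glue [ 0.483961   -0.45988938  0.07570371] [-0.16333523 -0.4091773 ]
```

```bash
python3 -m pendant '[[1,2,-1.6,0,-8.4],[1,4,-3.2,0,-16.8],[1,6,-4.8,0,-25.2],[1,8,-6.4,0,-33.6],[1,10,-8,0,-42]]'; python3 -c "
from h import *
go(-.132,-.018,.12)"
```

```text
time: 1.35
position: [0.2699, -0.3969, 0.2453]
ee_rot: [3.141, 0.0, 1.125]
contact_force: [0.2, -1.3, -0.6]
grip_width: 0.996
grip_force: 0.0
t 1.35 board xy [-0.3631 -0.3097] z 0.2453 F [ 0.2 -1.3 -0.6] shift cm [37.17  1.77 12.53] turn -125.7
```

```bash
python3 -m pendant '[[1,3,0.2,0,-8.4],[1,6,0.3,0,-16.8],[1,9,0.4,0,-25.2],[1,12,0.5,0,-33.6],[1,15,0.7,0,-42]]'; python3 -c "
from h import *
go(-.132,-.018,.12)"
```

```text
time: 1.85
position: [0.3416, -0.2648, 0.2454]
ee_rot: [3.141, 0.0, 1.858]
contact_force: [-0.5, 0.0, 0.7]
grip_width: 1.002
grip_force: 0.0
t 1.85 board xy [-0.2693 -0.1922] z 0.2454 F [-0.5  0.   0.7] shift cm [15.8  15.56 12.54] turn -83.7
```

```bash
python3 -m pendant '[[1,2,2,0,-8.4],[1,4,4,0,-16.8],[1,6,6,0,-25.2],[1,8,8,0,-33.6],[1,10,10,0,-42]]'; python3 -c "
from h import *
go(-.132,-.018,.12)"
```

```text
time: 2.35
position: [0.4101, -0.141, 0.2455]
ee_rot: [3.142, 0.0, 2.591]
contact_force: [-0.3, -0.6, -0.6]
grip_width: 0.998
grip_force: 0.0
t 2.35 board xy [-0.1802 -0.0823] z 0.2455 F [-0.3 -0.6 -0.6] shift cm [ 0.68  8.01 12.54] turn -41.6
```

```bash
python3 -m pendant '[[1,0.2,2,2,-8.4],[1,0.4,4,4,-16.8],[1,0.6,6,7,-25.2],[1,0.7,8,10,-33.6],[1,0.7,8,12.5,-41.6]]'; python3 -c "
from h import *
go(-.132,-.018,.034)"
```

```text
time: 2.85
position: [0.4464, -0.0688, 0.119]
ee_rot: [3.141, 0.0, -2.964]
contact_force: [0.2, -0.3, 0.4]
grip_width: 1.001
grip_force: 0.0
t 2.85 board xy [-0.1318 -0.0176] z 0.119 F [ 0.2 -0.3  0.4] shift cm [ 0.02 -0.05  8.5 ] turn -359.9
```

```bash
python3 -m pendant '[[1,0,0,3,0],[1,0,0,6,0],[1,0,0,7.5,0],[1,0,0,8.5,0],[1,0,0,8.5,0]]'; python3 - <<'E'
from h import *
go(.01,-.018,.034)
im=arm.grab_frame("side")[130:330,200:450];cv2.imwrite("pics/c.png",cv2.resize(im,None,fx=3,fy=3,interpolation=3)[:,:,::-1])
E
```

```text
time: 3.35
position: [0.4455, -0.0704, 0.0345]
ee_rot: [3.141, -0.001, -2.972]
contact_force: [0.5, -0.1, 0.7]
grip_width: 1.001
grip_force: 0.0
t 3.35 board xy [-0.1329 -0.019 ] z 0.0345 F [ 0.5 -0.1  0.7] shift cm [-14.29   0.19   0.03] turn -360.4
```

View pics/c.png

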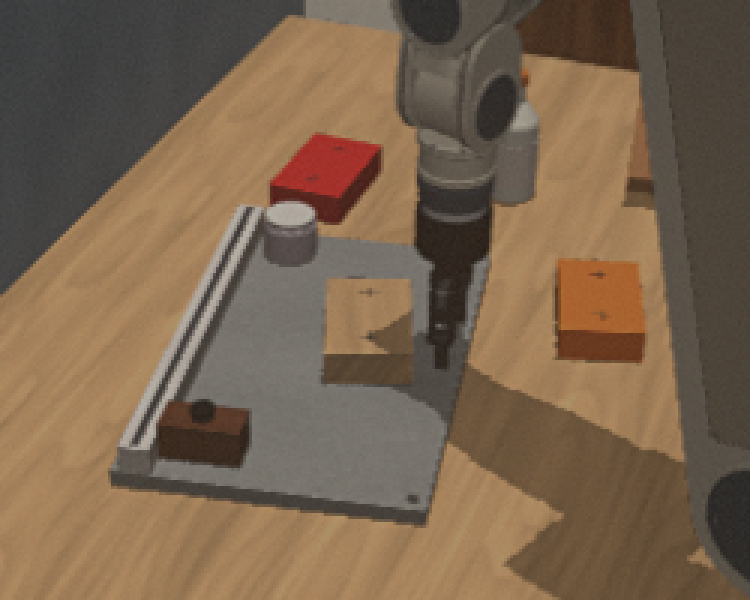

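The fingers are clear on the near side of the timber, around crop (440,360), with a gap before contact. I'll push toward the fence now.

```bash
python3 -m pendant '[[1,-1.5,0,0,0],[1,-3,0,0,0],[1,-4.4,0,0,0],[1,-5.7,0,0,0],[1,-7,0,0,0]]';python3 -m pendant '[[1,-1.3,0,0,0],[1,-2.6,0,0,0],[1,-3.8,0,0,0],[1,-5,0,0,0],[1,-6,0,0,0]]'; python3 - <<'E'
from h import *
go(.01,-.018,.034)
im=arm.grab_frame("scene")[200:320,210:410];cv2.imwrite("pics/d.png",cv2.resize(im,None,fx=4,fy=4,interpolation=3)[:,:,::-1])
E
```

```text
time: 3.9
position: [0.5156, -0.0587, 0.0361]
ee_rot: [-3.141, 0.0, -2.972]
contact_force: [-3.8, -0.7, 2.7]
grip_width: 0.999
grip_force: 1.9
time: 4.4
position: [0.5751, -0.0484, 0.0353]
ee_rot: [-3.142, 0.0, -2.972]
contact_force: [-4.1, -0.9, 2.6]
grip_width: 1.0
grip_force: 2.0
t 4.4 board xy [-0.0015 -0.0201] z 0.0353 F [-4.1 -0.9  2.6] shift cm [-1.15  0.21  0.13] turn -360.4
```

View pics/d.png

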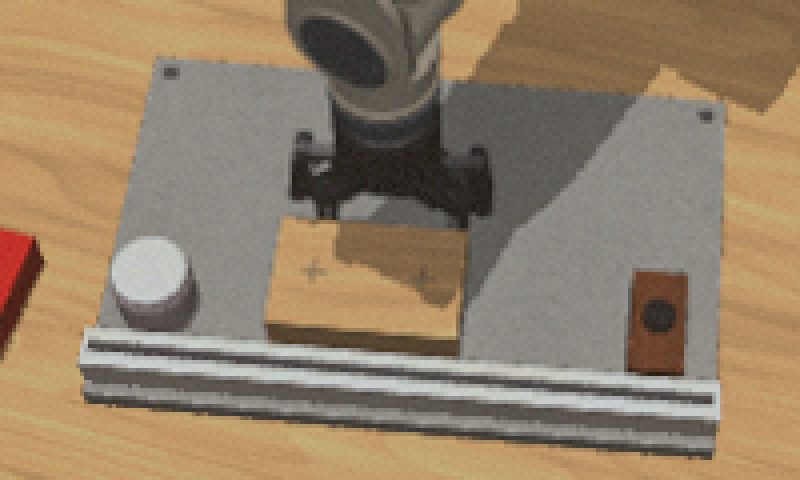

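The timber is parallel to the fence, about 10 mm short of it, with top corners near crop (283,217), (468,230), (460,338) and (268,322). The tin hasn't moved. I'll fit its pose next.

```bash
python3 - <<'E'
from h import *
S=lambda L:[((x+.5)/4-.5+210,(y+.5)/4-.5+200) for x,y in L]
m=lambda L:np.array(L)/1000
cs=arm.get_calibration("scene")
t,r=fit([(cs,m([[-44.5,-70,56],[-44.5,70,56],[44.5,70,56],[44.5,-70,56]]),S([(283,217),(468,230),(460,338),(268,322)]))],[.6,0,.17]);print(t,rel(B,t),t[2]-B[2],r.tolist())
E
python3 -m pendant '[[1,1.5,-2,0,0],[0.5,2,-3,-3,0],[0,2,-7,-6,0],[0,2,-11,-6,0],[0,2,-11,-6,0]]'; python3 -c "
from h import *
go(.055,-.125,.04)"
```

```text
[ 0.62842388 -0.04768418  0.18757098] [ 0.05113101 -0.02866859] 0.011410983764848032 [[-0.2, -0.2], [0.6, -0.1], [0.1, -0.1], [-0.5, 0.3]]
time: 4.95
position: [0.5749, -0.1648, 0.0963]
ee_rot: [-3.139, 0.004, -2.976]
contact_force: [-0.1, -0.1, -0.3]
grip_width: 0.327
grip_force: 0.0
t 4.95 board xy [-0.0221 -0.1346] z 0.0963 F [-0.1 -0.1 -0.3] shift cm [-7.68  1.05  5.65] turn -360.6
```

```bash
python3 -m pendant '[[0,-3,1.1,0,0],[0,-6,1.1,0,0],[0,-7.2,1.1,0,0],[0,-7.2,1.1,0,0],[0,-7.2,1.1,0,0]]'; python3 - <<'E'
from h import *
go(.05,-.124,.04)
im=arm.grab_frame("scene")[200:320,210:410];cv2.imwrite("pics/e.png",cv2.resize(im,None,fx=4,fy=4,interpolation=3)[:,:,::-1])
E
```

```text
time: 5.45
position: [0.6417, -0.1369, 0.0946]
ee_rot: [3.141, -0.001, -2.972]
contact_force: [-0.3, -0.1, 0.3]
grip_width: 0.002
grip_force: 0.0
t 5.45 board xy [ 0.0486 -0.1188] z 0.0946 F [-0.3 -0.1  0.3] shift cm [-0.15 -0.52  5.46] turn -360.4
```

View pics/e.png

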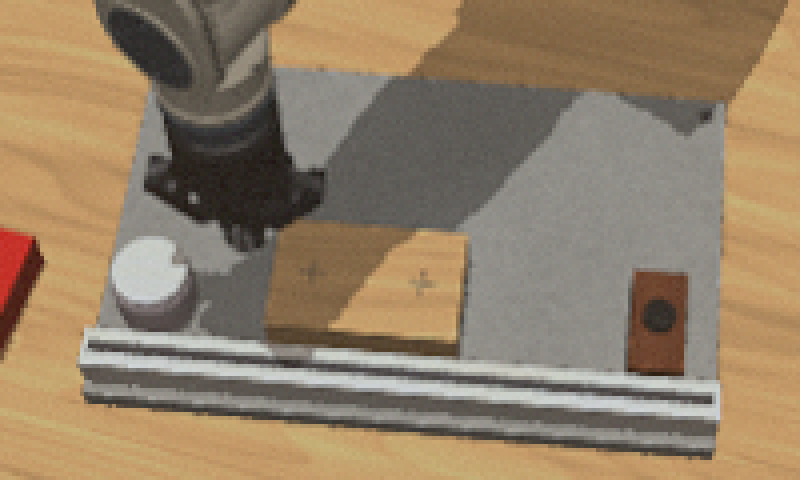

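The shut fingers hang between the tin (150,270) and the timber's end (275,270). I'll descend there.

```bash
python3 -m pendant '[[0,-0.2,-0.5,0,0],[0,-0.2,-0.5,1.5,0],[0,-0.2,-0.5,3.5,0],[0,-0.2,-0.5,5.2,0],[0,-0.2,-0.5,5.4,0]]'; python3 -c "
from h import *
go(.05,-.0,.04)"
```

```text
time: 6.0
position: [0.6435, -0.1422, 0.0395]
ee_rot: [3.14, -0.003, -2.973]
contact_force: [0.6, -0.5, 0.9]
grip_width: -0.004
grip_force: 0.0
t 6.0 board xy [ 0.0494 -0.1243] z 0.0395 F [ 0.6 -0.5  0.9] shift cm [ 0.03 12.43 -0.03] turn -360.4
```

```bash
python3 -m pendant '[[0,0,1.3,0,0],[0,0,2.6,0,0],[0,0,3.9,0,0],[0,0,5.2,0,0],[0,0,6.5,0,0]]';python3 -m pendant '[[0,0,1.3,0,0],[0,0,2.5,0,0],[0,0,3.5,0,0],[0,0,4.5,0,0],[0,0,5.3,0,0]]'; python3 - <<'E'
from h import *
go(.05,.0095,.04)
im=arm.grab_frame("scene")[200:320,210:410];cv2.imwrite("pics/f.png",cv2.resize(im,None,fx=4,fy=4,interpolation=3)[:,:,::-1])
E
```

```text
time: 6.5
position: [0.6342, -0.0769, 0.0423]
ee_rot: [-3.14, 0.002, -2.972]
contact_force: [0.4, -4.4, 3.4]
grip_width: 0.001
grip_force: 2.2
time: 7.0
position: [0.6249, -0.0249, 0.0413]
ee_rot: [-3.141, 0.0, -2.972]
contact_force: [0.4, -3.8, 2.9]
grip_width: -0.001
grip_force: 2.0
t 7.0 board xy [ 0.0516 -0.0056] z 0.0413 F [ 0.4 -3.8  2.9] shift cm [0.17 1.51 0.13] turn -360.4
```

View pics/f.png

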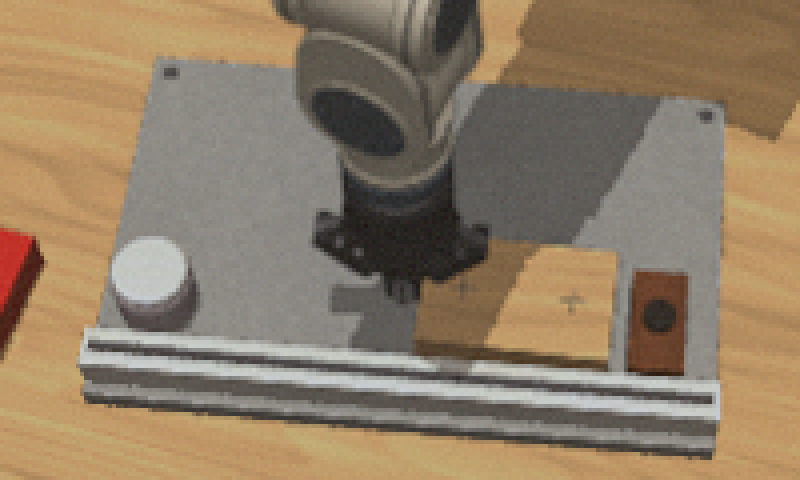

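The timber is still parallel, with a gap of about 12 mm to the stop (615 to 630) and a small gap to the fence. I'll creep on to the stop.

```bash
python3 -m pendant '[[0,0,0.3,0,0],[0,0,0.6,0,0],[0,0,0.8,0,0],[0,0,1.0,0,0],[0,0,1.1,0,0]]';python3 -m pendant '[[0,0,0.1,0,0],[0,0,0.2,0,0],[0,0,0.3,0,0],[0,0,0.4,0,0],[0,0,0.5,0,0]]'; python3 -c "
from h import *
go(.05,.0095,.04)"
```

```text
time: 7.55
position: [0.623, -0.0148, 0.0411]
ee_rot: [3.141, -0.0, -2.972]
contact_force: [0.5, -3.8, 1.2]
grip_width: -0.0
grip_force: 1.3
time: 8.05
position: [0.624, -0.0128, 0.0418]
ee_rot: [-3.136, 0.002, -2.974]
contact_force: [7.1, -18.9, -0.2]
grip_width: -0.001
grip_force: 10.1
t 8.05 board xy [0.0529 0.0064] z 0.0418 F [  7.1 -18.9  -0.2] shift cm [0.29 0.31 0.18] turn -360.5
```

```bash
python3 -m pendant '[[0,0,-1,0,0],[0,0,-1.5,0,0],[0,0,-1.5,-3,0],[0,0,-1.5,-6,0],[0,4,-1.5,-6,0]]';python3 -m pendant '[[1,4,2,0,0],[1,4.4,6,0,0],[1,4.4,9.5,0,0],[1,4.4,9.5,0,0],[1,4.4,9.5,0,0]]'; python3 -c "
from h import *
go(-.025,.085,.034)"
```

```text
time: 8.55
position: [0.5904, -0.0316, 0.1048]
ee_rot: [-3.14, 0.009, -2.971]
contact_force: [1.2, -2.0, 0.7]
grip_width: 0.001
grip_force: 0.0
time: 9.05
position: [0.5257, 0.0556, 0.1013]
ee_rot: [3.141, -0.0, -2.97]
contact_force: [-0.4, -0.5, -0.1]
grip_width: 0.847
grip_force: 0.0
t 9.05 board xy [-0.0319  0.091 ] z 0.1013 F [-0.4 -0.5 -0.1] shift cm [-0.69 -0.6   6.73] turn -360.3
```

```bash
python3 -m pendant '[[1,0,-0.3,2,0],[1,0,-0.3,4.5,0],[1,0,-0.3,6.2,0],[1,0,-0.3,6.7,0],[1,0,-0.3,6.7,0]]';python3 -m pendant '[[1,-1,0,0,0],[1,-2,0,0,0],[1,-2.6,0,0,0],[1,-3,0,0,0],[1,-3.4,0,0,0]]';python3 -m pendant '[[1,-0.2,0,0,0],[1,-0.4,0,0,0],[1,-0.6,0,0,0],[1,-0.8,0,0,0],[1,-1.0,0,0,0]]'; python3 -c "
from h import *
go(.01,.085,.034)"
```

```text
time: 9.55
position: [0.5264, 0.0512, 0.0337]
ee_rot: [3.141, -0.002, -2.973]
contact_force: [-0.7, 0.8, 0.3]
grip_width: 0.998
grip_force: 0.0
time: 10.05
position: [0.5605, 0.0577, 0.0344]
ee_rot: [-3.142, 0.0, -2.972]
contact_force: [-0.4, -0.5, -0.4]
grip_width: 1.0
grip_force: 0.0
time: 10.55
position: [0.5684, 0.0589, 0.0342]
ee_rot: [-3.141, -0.003, -2.972]
contact_force: [-13.6, -5.2, 8.1]
grip_width: 1.002
grip_force: 6.7
t 10.55 board xy [0.0107 0.0868] z 0.0342 F [-13.6  -5.2   8.1] shift cm [ 0.07 -0.18  0.02] turn -360.4
```

```bash
python3 -m pendant '[[1,-0.1,0,0,0],[1,-0.2,0,0,0],[1,-0.2,0,0,0],[1,0,0,0,0],[1,3,0,0,0]]'; python3 -m pendant '[[1,1,0,-1,0],[1,2,-2,-5,0],[1,2,-5,-7,0],[1,2,-8,-7,0],[1,2,-8,-7,0]]'; python3 - <<'E'
from h import *
go(.06,-.015,.04)
for n,(r,c) in dict(scene=(200,210),side=(200,220)).items():
  im=arm.grab_frame(n)[r:r+120,c:c+200];cv2.imwrite(f"pics/g_{n}.png",cv2.resize(im,None,fx=4,fy=4,interpolation=3)[:,:,::-1])
E
```

```text
time: 11.05
position: [0.5425, 0.0542, 0.0343]
ee_rot: [-3.141, 0.003, -2.972]
contact_force: [0.4, -0.7, 0.3]
grip_width: 1.001
grip_force: 0.0
time: 11.55
position: [0.5358, -0.0308, 0.106]
ee_rot: [-3.14, 0.004, -2.975]
contact_force: [-0.6, 0.9, -0.4]
grip_width: 0.999
grip_force: 0.0
t 11.55 board xy [-0.0371  0.0042] z 0.106 F [-0.6  0.9 -0.4] shift cm [-9.7  -1.81  6.64] turn -360.5
```

View pics/g_scene.png

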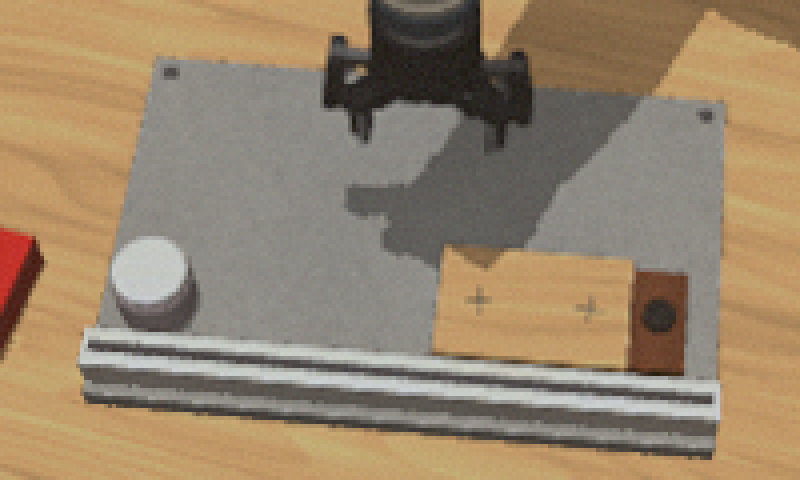

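View pics/g_side.png

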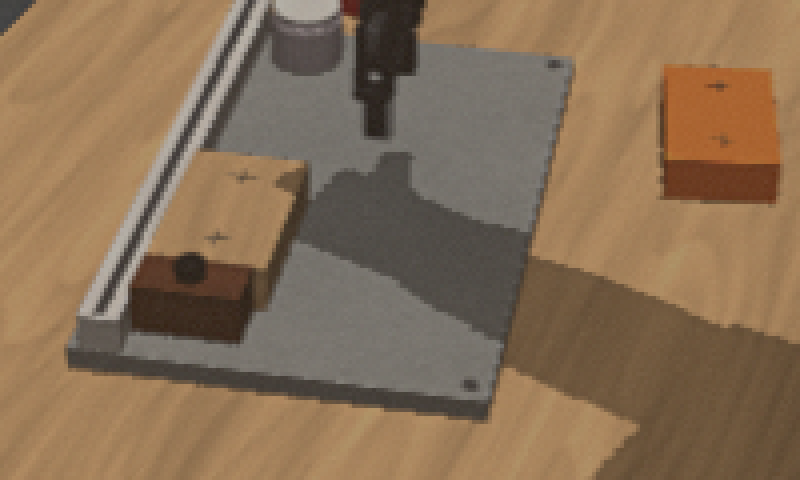

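Both views show the timber against the fence and the stop, with the end joint at scene crop (632,300). One more light push on the end will confirm the stop side.

```bash
python3 -m pendant '[[0,0,-3,0,0],[0,-3,-3,0,0],[0,-7,-3,0,0],[0,-9.7,-3,0,0],[0,-9.7,-3,0,0]]'; python3 -m pendant '[[0,0,0,2,0],[0,0,0,4,0],[0,0,0,6,0],[0,0,0,6.5,0],[0,0,0,6.5,0]]'; python3 -c "
from h import *
go(.06,.007,.04)"
```

```text
time: 12.15
position: [0.6373, -0.0396, 0.1034]
ee_rot: [3.141, 0.001, -2.97]
contact_force: [0.2, -0.7, 0.3]
grip_width: 0.143
grip_force: 0.0
time: 12.65
position: [0.6339, -0.0405, 0.0388]
ee_rot: [3.141, -0.002, -2.972]
contact_force: [0.5, 0.3, -0.2]
grip_width: 0.001
grip_force: 0.0
t 12.65 board xy [ 0.0578 -0.0226] z 0.0388 F [ 0.5  0.3 -0.2] shift cm [-0.21  2.96 -0.12] turn -360.4
```

```bash
python3 -m pendant '[[0,0,0.8,0,0],[0,0,1.6,0,0],[0,0,2.2,0,0],[0,0,2.5,0,0],[0,0,2.7,0,0]]'; python3 -m pendant '[[0,0,0.1,0,0],[0,0,0.2,0,0],[0,0,0.3,0,0],[0,0,0.4,0,0],[0,0,0.4,0,0]]'; python3 -c "
from h import *
go(.06,.007,.04)"
```

```text
time: 13.15
position: [0.6303, -0.0141, 0.0397]
ee_rot: [-3.141, 0.001, -2.972]
contact_force: [-0.3, 0.1, -0.3]
grip_width: -0.001
grip_force: 0.0
time: 13.65
position: [0.6299, -0.0117, 0.0393]
ee_rot: [-3.14, 0.0, -2.973]
contact_force: [1.1, -4.2, -1.0]
grip_width: -0.002
grip_force: 2.4
t 13.65 board xy [0.0589 0.0065] z 0.0393 F [ 1.1 -4.2 -1. ] shift cm [-0.11  0.05 -0.07] turn -360.4
```

```bash
python3 -m pendant '[[0,0,0.1,0,0],[0,0,0.2,0,0],[0,0,0.3,0,0],[0,0,0.3,0,0],[0,0,0.3,0,0]]'; python3 -c "
from h import *
go(.06,.007,.04)"; python3 -m pendant '[[0,0,0,0,0],[0,0,-1.5,0,0],[0,0,-3,-1,0],[0,0,-3,-4,0],[0,0,-3,-7,0]]'
python3 - <<'E'
from h import *
for n,(r,c) in dict(scene=(200,210)).items():
  im=arm.grab_frame(n)[r:r+120,c:c+200];cv2.imwrite(f"pics/h_{n}.png",cv2.resize(im,None,fx=4,fy=4,interpolation=3)[:,:,::-1])
E
```

```text
time: 14.15
position: [0.63, -0.0115, 0.0396]
ee_rot: [-3.135, 0.0, -2.975]
contact_force: [2.7, -18.4, -0.6]
grip_width: 0.002
grip_force: 8.9
t 14.15 board xy [0.059  0.0067] z 0.0396 F [  2.7 -18.4  -0.6] shift cm [-0.1   0.03 -0.04] turn -360.6
time: 14.65
position: [0.6338, -0.0384, 0.1101]
ee_rot: [3.141, -0.001, -2.973]
contact_force: [1.3, -0.3, 0.6]
grip_width: 0.0
grip_force: 0.0
```

View pics/h_scene.png

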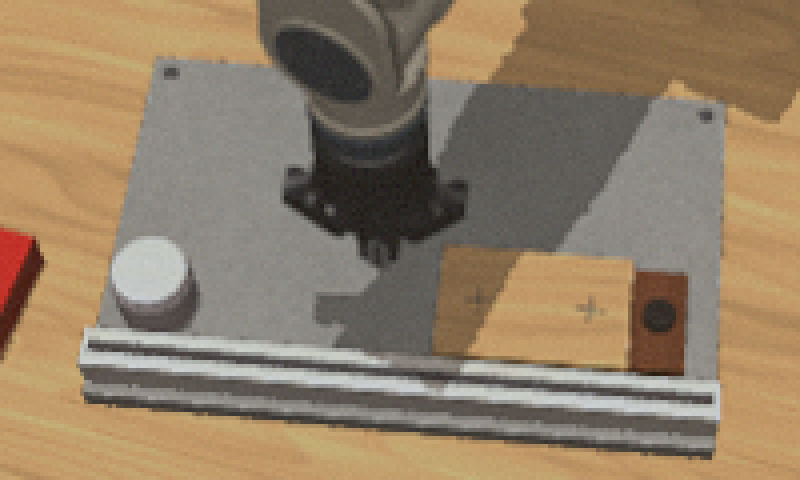

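The force rose to 18 N with no movement, so the timber is firmly against the stop, and the picture shows it flush at both faces. Handing in.

```bash
python3 -c "
from cell import arm
print(arm.sign_off())"
```

```text
the job is handed in; nothing more can be done
None
```

The timber was pushed flush along the fence and against the stop block at the robot's left (+y) end, with the tin, glue bottle and hammer left alone, and the job is handed in; the hand-in gave no pass/fail result.

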